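Put the second spacer stick on the drying board and the cover on top

TASK

Lay the loose thick stick (not the thin grey lath beside it) centred along the blue tape strip on the drying board and let go of it. Then lift the cover board by its grip bar and set it down gently, level on this stick and the one already there, centred over the two with its grip bar parallel to them, so that it stays clear of the clay animals; do not touch them with the cover or shift the first stick.

Things in the scene. Friction and masses are not known exactly. Their poses are not given: they have to be found in the camera images.
- board: Brown drying board, fixed, flat on the table, 305 (x) x 354 (y) x 12 mm; pale clay animals stuck on it rise 8 mm above its top. Origin: centre of underside; its x points roughly to the robot's left. Blue tape strip on top, 26 x 214 mm, long way along y, centre x=+115, y=0 mm. First stick at x=-17. Cover's centre belongs midway, at x=+49, y=0.
- first_stick: Square light brown wooden stick, loose, already lying on the drying board between the animals, parallel to the board's y: 18 mm wide (own x), 200 mm long (own y), 18 mm thick. Origin: centre of its underside, 12 mm above the table.
- stick: Loose square light brown wooden stick to be laid, flat on the table right of the drying board: 18 mm wide (own x), 200 mm long (own y), 18 mm thick, about 50 g. Origin: centre of underside. The wrong one, a grey-painted lath of equal length and width but 7 mm thick, lies 70 to 120 mm to its left or right.
- cover: Plywood cover board, flat on the table left of the drying board: 180 (own x) x 170 (own y) x 10 mm, about 300 g. Dark grip bar on its middle, 18 mm wide (x), 110 long (y), from 10 to 40 mm above the underside. Origin: centre of underside. Resting on both sticks, its underside is 30 mm above the table, 10 mm clear of the animals.

How it is judged (in metres and radians):
On the way:
1. the thick stick lies on the tape strip, let go (x of stick in the frame of board between 0.1 and 0.13 m and y of stick in the frame of board between -0.02 and 0.02 m and z of stick in the frame of board between 0.009 and 0.015 m and angle between the y axis of stick and the y axis of board, either way round below 0.175 rad and contact force between the fingers and stick below 0.1 N and linear speed of stick below 0.03 m/s), for 0.2 s.
At the end, for the whole second after the job is handed in: Thick stick on the tape strip (15 mm across, 20 mm along, 10 deg); cover at rest, level (2.3 deg), on both sticks, underside 30 mm up (3 mm), centred midway between the stick places (20 mm), grip bar parallel to the board's y axis (11 deg); first stick moved under 15 mm (x of stick in the frame of board between 0.1 and 0.13 m and y of stick in the frame of board between -0.02 and 0.02 m and z of stick in the frame of board between 0.009 and 0.015 m and angle between the y axis of stick and the y axis of board, either way round below 0.175 rad and x of cover in the frame of board between 0.029 and 0.069 m and y of cover in the frame of board between -0.02 and 0.02 m and z of cover in the frame of board between 0.027 and 0.033 m and angle between cover's own z axis and vertical below 0.04 rad and angle between the y axis of cover and the y axis of board, either way round below 0.2 rad and contact force between cover and stick above 0.2 N and contact force between cover and first_stick above 0.2 N and distance of first_stick from where it was at the start of the episode below 0.015 m and linear speed of each of cover, stick below 0.02 m/s); the robot touches nothing.
It fails at once if the cover touches the clay animals or the drying board (contact force between cover and board above 1 N).
It fails at once if the cover is dropped instead of set down (falls faster than 0.3 m/s with the fingers off it) (contact force between the fingers and cover below 0.05 N and linear speed of cover above 0.3 m/s).
It also fails if it takes over 61 s, if anything falls off the work surface, if the arm or the gripper's body presses on something with over 40 N, if the wrist force passes 120 N, or if a joint passes its speed limit or range.

ROBOT

A 6-joint arm with a two-finger parallel gripper is mounted at the origin on a cart in front of the work surface, level with it; the furniture and walls round the work are solid. World frame = base frame: x ahead of the robot, y to its left, z up, the work surface at z = 0. Lengths are in mm, angles in rad, forces in N, time in s.
With the tool pointing down it reaches from about 275 to 1000 mm from the base axis. Payload 8.4 kg.
Tool frame: the origin (TCP) lies at the very end of the fingers, on their centre line; the grasp point (between the pads) lies 19 mm behind it; x points along the fingers, y is the direction in which the jaws open and shut, and the axes are right-handed (so a half turn about x gives the same grasp; the last joint's range is limited). The gripper opens to 85 mm and grips with 20 to 120 N. Pads are 22 mm wide; open, the fingers measure 114 mm over their backs; the gripper's body (76 mm by 85 mm) begins 54 mm behind the grasp point. The pads swing forward as they close: fully open they stand 13 mm farther back than shut.
Start: joints at [1.143, 0.353, 1.633, -0, 1.155, -0.002], TCP at [258.155, 569.196, 231.281] pointing down, gripper open.
Joint ranges: [-2.63, 2.63], [-0.92, 2.1], [0.06, 2.66], [-1.3, 4.44], [0, 2.69], [-3.02, 3.02]. Speed limits (rad/s): [2.22, 2.22, 2.79, 3.14, 3.14, 3.14].

INTERFACE

Orientations are given as a 3x3 rotation matrix whose columns are the frame's x, y, z axes.
In Python, from cell import bot gives the robot as it stands.
- The arm moves only by the tool apply_moves, never from a script. Its argument "motion" is a list of rows, each a list of 3 entries, a list of its own where there are three numbers: the closure, from 0 (fully open) to 1 (shut), then the shift along the world's x, y, z in mm, then the turn about the world's z in rad. A call has 1 to 10 rows; each row is the pose to reach, as a shift and turn from the pose commanded when the call began; what a row does not reach only later rows make up. A row lasts 1/10 s, in which the tool goes at most 50 mm and 8.59 degrees, less where a joint would pass 70% of its speed; a pose out of reach is approached as far as the arm can. A call with a gripper value outside its range is refused whole. The fingers move at their own pace and stop on an object; the grip force is fixed at half the most. Time passes only in rows, so rows that repeat a pose let the fingers close. It gives the time, the measured TCP pose, the force and the opening at its end, in the units of the state.
- bot.read_state(): the state, without advancing time (a new reading comes with each control period).
- bot.snapshot(name): name is "side" or "top" or "wrist"; returns (picture, depth): 420x560x3 uint8, red, green, blue; 420x560 float32, mm along the optical axis (not along the pixel's ray), 0 where there is no reading.
- bot.calibration(name): a dict with "mtx" (3x3 intrinsics, pixels), "dist" ([k1, k2, p1, p2, k3] as OpenCV has them; the pictures are not rectified), "R" (3x3) and "t" (3): a world point X has camera coordinates R X + t; the wrist camera has in their place "mount" (4x4, takes a point from camera to tool coordinates, whose origin is the TCP and whose axes are the tool frame's). Camera axes: x right, y down, z forward; pixel columns grow to the right and rows downward; lengths in mm; the calibration is good to about 2 mm. A picture is of the moment at which its call begins: read the wrist's pose just before it. calibration takes no time and is no camera call.
- bot.hand_in(): hands the job in, once; it reports no verdict.
Trained networks look in the newest picture that a camera, given by its name, has taken for a name from the list of things; names that differ only in an ending like _2 or _b are one class to them, and where a whole thing is asked for, a point or a joint stands for the part that bears it (a point fixed in the world has none). Each returns a list of dicts, best first, with "conf" (0 to 1); they miss things now and then, are a little off and sometimes report something else, mostly with a low value. They report only what shows in the picture. A call takes as long as a camera call.
- bot.cut_out(query, camera): "region" (420x560 bool, what is visible of it) and "rect" ([left, top, right, bottom] in pixels, round what is visible of it).
The state is a dict: "time": time; "joints": joint angles; "joint_vel": joint speeds; "effort": joint torques, N m; "ee_pos": TCP position; "orientation": TCP orientation; "ft_force": force on the tool from outside, world axes, zero at the start; "wrist_torque": the same for the moment, N m; "width": finger opening in mm.
Only numpy, scipy, OpenCV 4.12 (cv2) and the standard library are available. Lean on these libraries where they do the work, as an engineer would, in place of code of your own. Each camera call takes 0.05 s, during which the arm holds its last target. There are 200 camera calls.

## Working session

There is one attempt and no reset: what is moved stays moved. The work goes in short steps, Python scripts to look and compute and a tool call to move; the robot and the scene stay as the last step left them, time stands still between calls to the robot, and variables do not carry over. Pictures are saved under pics/ and viewed, about 8 in all and at most 12, crops included, and the job is handed in when it is done.

Besides the shell and the picture viewer there is one more tool, called after ">>>" by a JSON object that holds its "api" and its "payload". apply_moves: Moves the arm, as the interface text tells. Its arguments: {"type":"object","properties":{"motion":{"type":"array","items":{"type":"array"}}},"required":["motion"]}

```bash
mkdir -p pics; cat > h.py <<'E'
from cell import bot
import numpy as np, cv2
def pts(cam,mask,d,st=None):
    c=bot.calibration(cam);v,u=np.nonzero(mask&(d>0))
    p=cv2.undistortPoints(np.c_[u,v].astype(np.float32)[:,None],np.array(c["mtx"]),np.array(c["dist"]))[:,0]
    z=d[v,u][:,None];P=np.c_[p*z,z]
    if cam=="wrist":
        M=np.array(c["mount"]);P=P@M[:3,:3].T+M[:3,3]
        return P@np.array(st["orientation"]).T+np.array(st["ee_pos"])
    return (P-np.array(c["t"]))@np.array(c["R"])
def rect(P):
    r=cv2.minAreaRect(P[:,:2].astype(np.float32)); (cx,cy),(w,h),a=r
    a=a if w>h else a+90   # long axis angle
    a=(a+90)%180-90
    return np.round([cx,cy,max(w,h),min(w,h),a],1)
E
python3 - <<'E'
from h import *
s=bot.read_state();print(s["time"],s["orientation"],s["width"])
for cam in("top","side"):
    im,d=bot.snapshot(cam);cv2.imwrite(f"pics/{cam}0.png",im[...,::-1]);np.save(cam+"0.npy",d)
    for q in("board","first_stick","stick","cover"):
        for r in bot.cut_out(q,cam):
            P=pts(cam,r["region"],d)
            if len(P)<20: continue
            z=np.median(P[:,2]);Q=P[abs(P[:,2]-z)<4]
            print(cam,q,round(r["conf"],2),r["rect"],len(P),"z",round(z,1),np.percentile(P[:,2],[3,97]).round(1),rect(Q))
E
```

```text
0.0 [[-5.71840677e-04  4.13030334e-01  9.10717089e-01]
 [-1.28785868e-03  9.10716179e-01 -4.13030729e-01]
 [-9.99999007e-01 -1.40906268e-03  1.11401438e-05]] 85.32258119102349
top board 0.74 [241.0, 142.4, 351.3, 272.3] 12038 z 13.8 [ 7.8 22.7] [542.2 -44.7 351.1 300.    3.7]
top first_stick 0.87 [297.7, 173.5, 306.0, 238.8] 423 z 31.4 [23.9 36.5] [537.2 -62.4 195.2  18.    3.8]
top stick 0.7 [412.0, 190.7, 429.7, 259.3] 615 z 17.3 [-1.1 23.2] [ 496.2 -404.1  200.1   19.9    5.7]
top cover 0.93 [139.0, 185.7, 201.8, 245.9] 3618 z 11.7 [ 6.2 41.2] [510.  320.5 181.1 169.9 -86.4]
side board 0.69 [206.8, 184.9, 357.8, 266.0] 7354 z 12.1 [ 3.5 20.4] [544.1 -47.5 353.  307.9   3.7]
side first_stick 0.78 [239.8, 213.2, 314.0, 229.7] 598 z 26.9 [12.7 32. ] [540.1 -66.4 199.   25.2   3.7]
side stick 0.72 [248.3, 297.3, 334.9, 327.7] 987 z 16.4 [ 2.2 20. ] [ 497.3 -406.9  200.9   21.5    5.9]
side cover 0.59 [218.4, 150.6, 275.5, 184.0] 1258 z 10.5 [ 3.5 39.9] [510.6 314.8 187.1 170.7 -86.1]
```

View pics/top0.png

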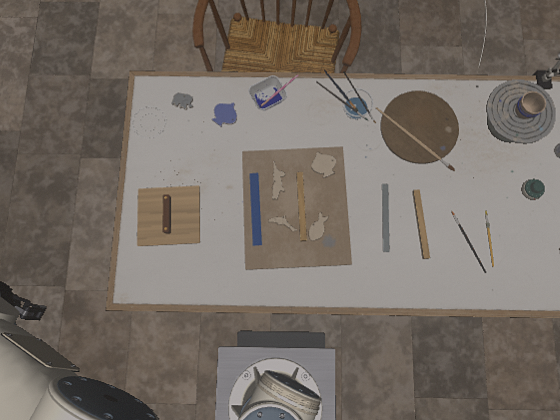

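Top view: board around (297,208), tape (255,208), first stick (302,205), thick stick (421,224), grey lath (385,217), cover (169,215) with its bar. The networks' stick is the wooden one. I'll cross-check the tape, bar and lath.

```bash
python3 - <<'E'
from h import *
for cam in("top","side"):
    im=cv2.imread(f"pics/{cam}0.png");d=np.load(cam+"0.npy");b=im.astype(int)
    m=(b[...,0]-b[...,2]>60)
    n,l,s,c=cv2.connectedComponentsWithStats(m.astype(np.uint8))
    for i in range(1,n):
        if s[i,4]>150:
            P=pts(cam,l==i,d);print(cam,"blue",s[i],np.median(P[:,2]).round(1),rect(P))
    P=pts(cam,np.ones(d.shape,bool),d)
    k=(P[:,2]>33)&(P[:,2]<50)&(abs(P[:,0]-510)<80)&(abs(P[:,1]-318)<60)
    print(cam,"bar",k.sum(),rect(P[k]))
    k=(P[:,2]>11)&(P[:,2]<30)&(abs(P[:,0]-497)<130)&(abs(P[:,1]+405)<40);print("stick",rect(P[k]),np.median(P[k],0))
E
```

```text
top bar 244 [509.8 319.2 109.6  18.7   2.4]
stick [ 496.2 -404.   200.1   20.3    6. ] [ 493.85587427 -403.36127955   18.45615164]
side blue [230 194  68  12 200] 12.2 [535.1  70.9 207.8  22.7   3.7]
side bar 125 [510.8 313.5 108.4  26.4   7. ]
stick [ 497.  -407.   201.4   21.5    5.9] [ 493.94464422 -408.75026545   17.54580873]
```

>>> {"api": "apply_moves", "payload": {"motion": [[0,[0,0,50],0.1],[0,[12,-60,60],0.15],[0,[30,-120,60],0.25],[0,[60,-180,60],0.35],[0,[90,-240,60],0.45],[0,[120,-300,60],0.527],[0,[150,-350,60],0.527],[0,[180,-400,60],0.527],[0,[200,-450,60],0.527],[0,[220,-500,60],0.527]]}}

```text
time: 1.5
ee_pos: [437.2, 157.3, 291.6]
orientation: [[0.001, -0.101, 0.995], [0.0, 0.995, 0.101], [-1.0, 0.0, 0.001]]
ft_force: [1.1, 0.5, -0.2]
width: 85.5
```

>>> {"api": "apply_moves", "payload": {"motion": [[0,[5,-50,0],0],[0,[10,-100,0],0],[0,[15,-150,0],0],[0,[20,-200,0],0],[0,[25,-250,0],0],[0,[30,-300,0],0],[0,[35,-350,0],0],[0,[40,-400,0],0],[0,[45,-450,0],0],[0,[50,-490,0],0]]}}

```text
time: 2.5
ee_pos: [486.3, -333.6, 291.4]
orientation: [[0.0, -0.1, 0.995], [-0.0, 0.995, 0.1], [-1.0, -0.001, 0.0]]
ft_force: [0.6, -0.3, -0.3]
width: 85.1
```

>>> {"api": "apply_moves", "payload": {"motion": [[0,[0,-10,-30],0],[0,[0,-20,-60],0],[0,[0,-20,-80],0],[0,[0,-20,-80],0]]}}

```text
time: 2.9
ee_pos: [484.8, -350.1, 208.2]
orientation: [[-0.004, -0.1, 0.995], [0.003, 0.995, 0.1], [-1.0, 0.004, -0.004]]
ft_force: [-0.3, 0.0, 0.1]
width: 85.4
```

```bash
cat > w.py <<'E'
from h import *
import sys
s=bot.read_state();im,d=bot.snapshot("wrist");cv2.imwrite(f"pics/{sys.argv[1]}.png",im[...,::-1])
print(s["time"],s["ee_pos"],np.round(s["ft_force"],1))
for q in sys.argv[2:]:
    for r in bot.cut_out(q,"wrist"):
        P=pts("wrist",r["region"],d,s)
        if len(P)<20: continue
        z=np.percentile(P[:,2],60);Q=P[abs(P[:,2]-z)<4]
        print(q,round(r["conf"],2),r["rect"],"z",z.round(1),np.percentile(P[:,2],[3,97]).round(1),rect(Q))
E
python3 w.py w1 stick
```

```text
2.9 [ 484.80601545 -350.08696774  208.22900317] [-0.3  0.   0.1]
stick 0.97 [216.6, 98.2, 243.8, 280.1] z 18.8 [ 0.9 20.1] [ 496.8 -404.8  197.6   18.7    6.1]
```

View pics/w1.png

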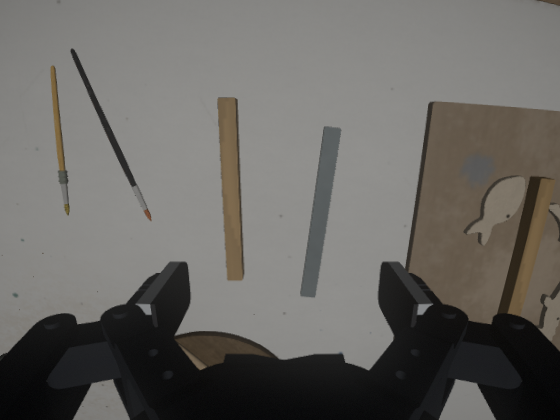

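Wooden stick at (230,190), grey lath at (320,210), so the wooden one is confirmed at (496.8,-404.8).

>>> {"api": "apply_moves", "payload": {"motion": [[0.4,[6,-28,-20],0],[0.4,[12,-55,-50],0],[0.4,[12,-55,-90],0],[0.4,[12,-55,-130],0],[0.4,[12,-55,-165],0],[0.4,[12,-55,-185],0],[0.4,[12,-55,-185],0]]}}

```text
time: 3.7
ee_pos: [498.1, -405.0, 24.9]
orientation: [[-0.002, -0.102, 0.995], [0.002, 0.995, 0.102], [-1.0, 0.002, -0.002]]
ft_force: [0.7, -0.0, -0.3]
width: 51.2
```

>>> {"api": "apply_moves", "payload": {"motion": [[0.4,[0,0,-12],0],[0.4,[0,0,-21],0],[0.4,[0,0,-21],0],[1,[0,0,-21],0],[1,[0,0,-21],0],[1,[0,0,-21],0],[1,[0,0,-21],0],[1,[0,0,-21],0],[1,[0,0,-21],0]]}}

```text
time: 4.6
ee_pos: [499.1, -406.3, 6.2]
orientation: [[0.001, -0.101, 0.995], [-0.001, 0.995, 0.101], [-1.0, -0.001, 0.001]]
ft_force: [-1.1, -0.1, 6.4]
width: 16.3
```

>>> {"api": "apply_moves", "payload": {"motion": [[1,[0,0,15],0],[1,[0,0,45],0],[1,[0,0,85],0],[1,[0,0,95],0],[1,[0,0,95],0],[1,[0,0,95],0]]}}

```text
time: 5.2
ee_pos: [498.1, -405.5, 99.9]
orientation: [[-0.0, -0.101, 0.995], [0.0, 0.995, 0.101], [-1.0, 0.0, -0.0]]
ft_force: [-0.4, -0.8, -1.5]
width: 16.2
```

```bash
python3 w.py w2 stick; python3 - <<'E'
from h import *
im,d=bot.snapshot("side");cv2.imwrite("pics/s2.png",im[...,::-1])
P=pts("side",np.ones(d.shape,bool),d);s=bot.read_state();print(s["ee_pos"],s["width"],s["ft_force"])
for r in bot.cut_out("stick","side"):
    Q=pts("side",r["region"],d);print(r["conf"],r["rect"],np.percentile(Q,[3,50,97],axis=0).round(1),rect(Q))
E
python3 -c "
import cv2;a=cv2.imread('pics/w2.png');b=cv2.imread('pics/s2.png')[150:420,150:510];b=cv2.resize(b,(560,420))
cv2.imwrite('pics/c2.png',cv2.resize(cv2.hconcat([a,b]),(800,300)))"
```

```text
5.2 [ 498.07490476 -405.51110846   99.92087681] [-0.4 -0.8 -1.5]
stick 0.96 [257.9, 35.7, 311.7, 361.0] z 112.5 [110.9 113.5] [ 469.3 -408.   145.9   18.3    5.9]
[ 497.67500104 -405.15391849   98.71419664] 16.294533104204802 [-0.80879579  0.65098843 -0.69082508]
0.69 [243.6, 263.3, 334.9, 297.0] [[ 400.5 -423.    94.9]
 [ 478.6 -410.   109.6]
 [ 590.2 -392.5  112.9]] [ 492.3 -366.   200.3  103.8    5.1]
```

View pics/c2.png

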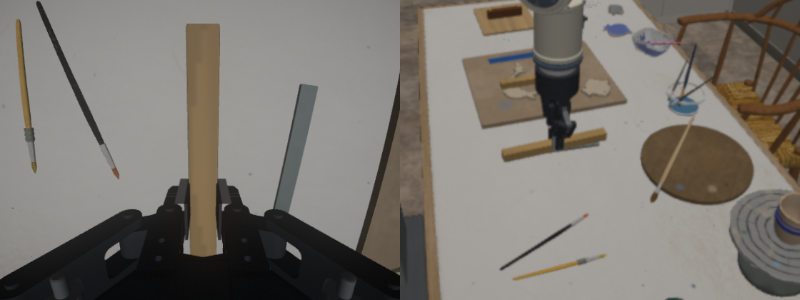

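Stick at wrist-image (203,90), held level and clear of the table, with the lath left behind. Carrying it to the tape.

>>> {"api": "apply_moves", "payload": {"motion": [[1,[4,45,0],0],[1,[8,93,0],0],[1,[12,141,0],-0.01],[1,[16,189,0],-0.02],[1,[20,237,0],-0.037],[1,[24,285,0],-0.037],[1,[28,333,0],-0.037],[1,[32,381,0],-0.037],[1,[36,429,0],-0.037],[1,[38.5,465,0],-0.037]]}}

```text
time: 6.4
ee_pos: [536.6, 61.7, 99.5]
orientation: [[-0.001, -0.065, 0.998], [0.0, 0.998, 0.065], [-1.0, 0.0, -0.001]]
ft_force: [-0.0, -0.5, -0.9]
width: 16.1
```

>>> {"api": "apply_moves", "payload": {"motion": [[1,[0,10,-10],0],[1,[0,10,-40],0],[1,[0,10,-60],0],[1,[0,10,-60],0],[1,[0,10,-60],0]]}}

```text
time: 6.9
ee_pos: [536.5, 68.6, 39.7]
orientation: [[-0.002, -0.064, 0.998], [-0.0, 0.998, 0.064], [-1.0, -0.0, -0.002]]
ft_force: [0.1, -0.7, -0.1]
width: 16.3
```

```bash
python3 w.py w3 stick first_stick
```

```text
6.9 [536.45741164  68.55997194  39.70613515] [ 0.1 -0.7 -0.1]
stick 0.96 [259.3, 34.8, 306.7, 357.5] z 52.4 [50.9 53.4] [507.5  67.1 145.6  18.3   3.7]
first_stick 0.56 [0.9, 50.8, 94.5, 360.4] z 31.0 [15.1 32.3] [526.2 -63.7 170.8  20.7   3.8]
```

View pics/w3.png

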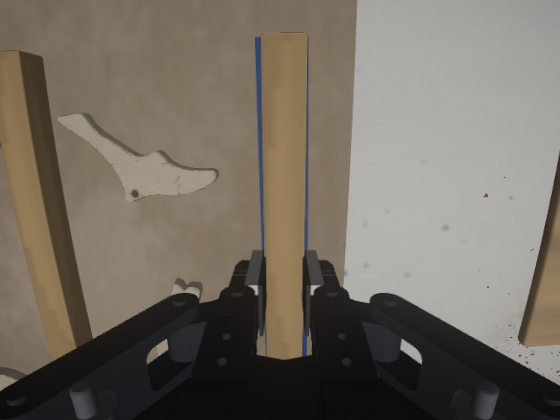

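Stick (285,190) is over the tape, with a blue margin on both sides and the far ends lined up. Lowering and releasing.

>>> {"api": "apply_moves", "payload": {"motion": [[1,[0,0,-12],0],[1,[0,0,-18],0],[1,[0,0,-21],0],[1,[0,0,-23],0],[1,[0,0,-23],0],[1,[0,0,-23],0]]}}

```text
time: 7.65
ee_pos: [536.5, 69.0, 18.6]
orientation: [[-0.001, -0.064, 0.998], [-0.0, 0.998, 0.064], [-1.0, -0.0, -0.001]]
ft_force: [-8.0, -1.3, 24.8]
width: 15.8
```

>>> {"api": "apply_moves", "payload": {"motion": [[0.45,[0,0,0],0],[0.45,[0,0,0],0],[0.45,[0,0,0],0],[0.45,[0,0,0],0],[0.45,[0,0,10],0],[0.45,[0,0,30],0],[0.45,[0,0,70],0],[0.45,[0,0,110],0],[0.45,[0,0,150],0],[0.45,[0,0,180],0]]}}

```text
time: 8.65
ee_pos: [537.5, 69.2, 200.6]
orientation: [[0.003, -0.064, 0.998], [0.0, 0.998, 0.064], [-1.0, 0.0, 0.003]]
ft_force: [1.1, 0.9, -0.0]
width: 47.2
```

```bash
python3 w.py w4 stick first_stick; python3 - <<'E'
from h import *
im,d=bot.snapshot("wrist");s=bot.read_state()
for cam in("side","top"):
    im,d=bot.snapshot(cam);cv2.imwrite(f"pics/{cam}4.png",im[...,::-1])
    for q in("stick","first_stick","cover"):
        for r in bot.cut_out(q,cam):
            P=pts(cam,r["region"],d);z=np.median(P[:,2]);print(cam,q,round(r["conf"],2),r["rect"],z.round(1),rect(P[abs(P[:,2]-z)<4]))
E
```

```text
8.65 [537.54344012  69.22899994 200.57446996] [ 1.1  0.9 -0. ]
stick 0.94 [273.4, 86.3, 293.8, 278.8] z 31.4 [29.7 32.6] [535.4  68.9 199.5  18.1   3.6]
first_stick 0.82 [135.6, 80.5, 179.0, 279.1] z 31.2 [15.  32.6] [541.1 -62.8 199.4  19.5   3.8]
side first_stick 0.91 [239.4, 211.0, 311.7, 233.2] 26.8 [540.6 -65.5 198.7  27.5   2.5]
side cover 0.95 [217.9, 149.4, 275.1, 185.1] 10.5 [510.9 317.2 190.3 169.6 -85.9]
top first_stick 0.58 [297.0, 171.8, 305.7, 237.9] 31.4 [540.3 -62.2 197.   18.1   3.9]
top cover 0.78 [139.9, 186.4, 194.0, 244.0] 11.8 [509.8 329.7 170.4 161.1   4.6]
```

View pics/w4.png

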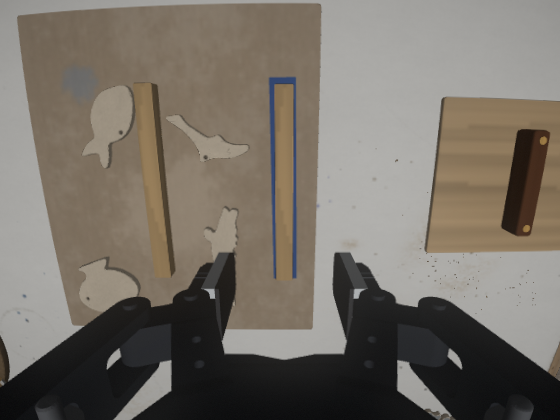

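Stick (284,180) lies centred on the tape, first stick (152,180) unmoved. Now the cover: hover and refine the bar's position.

>>> {"api": "apply_moves", "payload": {"motion": [[0.45,[-4,40,0],0],[0.45,[-8,85,0],0],[0.45,[-13,130,0],0],[0.45,[-18,175,0],0],[0.45,[-23,215,0],0],[0.45,[-27,240,0],0],[0.45,[-27,248,0],0],[0.45,[-27,248,0],0]]}}

```text
time: 10.05
ee_pos: [509.8, 317.8, 196.8]
orientation: [[-0.0, -0.066, 0.998], [-0.0, 0.998, 0.066], [-1.0, -0.0, -0.0]]
ft_force: [-0.4, -0.3, -0.1]
width: 47.2
```

```bash
python3 w.py w5 cover; python3 - <<'E'
from h import *
s=bot.read_state();im,d=bot.snapshot("wrist")
P=pts("wrist",np.ones(d.shape,bool),d,s);b=(abs(P[:,0]-510)<110)&(abs(P[:,1]-317)<110)
for lo,hi in((34,46),(6,15)):
    k=b&(P[:,2]>lo)&(P[:,2]<hi);print(k.sum(),rect(P[k]),np.median(P[k],0))
E
```

```text
10.05 [509.81069221 317.75772563 196.80672795] [-0.4 -0.3 -0.1]
cover 0.98 [195.9, 106.1, 375.8, 266.7] z 11.0 [ 9.2 40.7] [511.3 320.2 180.1 169.2 -86.1]
2037 [511.1 319.4 108.7  17.6   4.2] [507.31868639 319.40678893  40.42653915]
24160 [511.4 319.9 180.8 169.1 -86.2] [500.28886671 319.08473903  10.72022739]
```

View pics/w5.png

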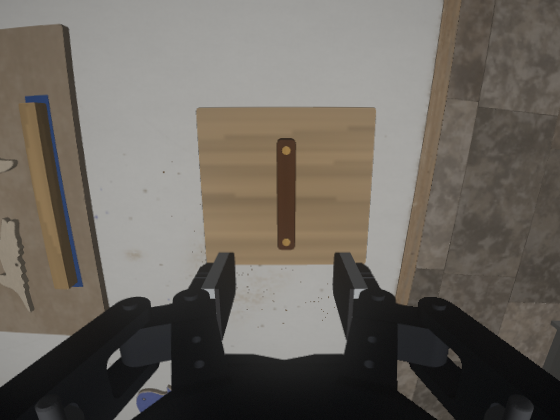

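Bar at (286,195) in the image, in world (511,319.4), 4°. Descending to grasp it.

>>> {"api": "apply_moves", "payload": {"motion": [[0.45,[1.3,1.6,-40],0],[0.45,[1.3,1.6,-80],0],[0.45,[1.3,1.6,-120],0],[0.45,[1.3,1.6,-150],0],[0.45,[1.3,1.6,-170],0],[0.45,[1.3,1.6,-180],0],[0.45,[1.3,1.6,-180],0],[0.45,[1.3,1.6,-180],0]]}}

```text
time: 11.0
ee_pos: [512.1, 318.6, 18.2]
orientation: [[0.001, -0.063, 0.998], [0.001, 0.998, 0.063], [-1.0, 0.0, 0.001]]
ft_force: [-0.3, -0.1, -0.5]
width: 47.4
```

>>> {"api": "apply_moves", "payload": {"motion": [[1,[0,0,0],0],[1,[0,0,0],0],[1,[0,0,0],0],[1,[0,0,0],0],[1,[0,0,0],0],[1,[0,0,0],0],[1,[0,0,0],0]]}}

```text
time: 11.7
ee_pos: [512.2, 319.2, 18.7]
orientation: [[0.002, -0.064, 0.998], [0.001, 0.998, 0.064], [-1.0, 0.001, 0.002]]
ft_force: [-0.9, -0.3, 6.2]
width: 17.0
```

>>> {"api": "apply_moves", "payload": {"motion": [[1,[0,0,5],0],[1,[0,0,15],0],[1,[0,0,30],0],[1,[0,0,50],0],[1,[0,0,70],0],[1,[0,0,80],0],[1,[0,0,80],0],[1,[0,0,80],0]]}}

```text
time: 12.5
ee_pos: [511.1, 318.6, 97.2]
orientation: [[-0.0, -0.064, 0.998], [0.0, 0.998, 0.064], [-1.0, 0.0, -0.0]]
ft_force: [-0.2, -0.7, -3.7]
width: 16.6
```

```bash
python3 w.py w6 cover; cat > lev.py <<'E'
from h import *
for cam in("wrist","side"):
    s=bot.read_state();im,d=bot.snapshot(cam);cv2.imwrite(f"pics/{cam}_{s['time']:.2f}.png",im[...,::-1])
    P=None
    for r in bot.cut_out("cover",cam)[:1]:
        P=pts(cam,cv2.erode(r["region"].astype(np.uint8),np.ones((3,3)))>0,d,s);z=np.median(P[:,2])
        k=abs(P[:,2]-z)<12
        for _ in range(6):
            A=np.c_[P[:,:2]-s["ee_pos"][:2],np.ones(len(P))];c=np.linalg.lstsq(A[k],P[k,2],rcond=None)[0];k=abs(A@c-P[:,2])<2.5
        print(cam,s["time"],s["ee_pos"].round(1) if hasattr(s["ee_pos"],"round") else s["ee_pos"],"slope x,y deg, z at tcp",np.degrees(c[:2]).round(2),c[2].round(1),k.sum(),rect(P[k]),"ft",np.round(s["ft_force"],1),"tau",np.round(s["wrist_torque"],2))
E
python3 lev.py
```

```text
12.5 [511.10427126 318.63658437  97.22212892] [-0.2 -0.7 -3.7]
cover 0.72 [89.7, 84.6, 474.6, 363.5] z 89.5 [ 87.9 119.4] [500.8 318.3 179.8 151.5 -86.4]
wrist 12.6 [510.7 318.3  96.3] slope x,y deg, z at tcp [-0.06 -0.17] 88.3 67550 [500.4 317.9 179.2 150.9 -86.5] ft [-0.2  0.5 -3.5] tau [-0.01  0.04  0.03]
side 12.7 [510.8 318.4  96.3] slope x,y deg, z at tcp [-0.49  0.16] 88.1 638 [508.  311.6 179.7 160.1 -86. ] ft [-0.1 -0.4 -3.3] tau [-0.05 -0.01 -0.02]
```

Cover is held level, underside about 78 mm up. Carrying it to the midpoint (539, 3).

>>> {"api": "apply_moves", "payload": {"motion": [[1,[2,-20,0],0],[1,[5,-55,0],0],[1,[8,-90,0],0],[1,[12,-130,0],0],[1,[16,-170,0],0],[1,[20,-210,0],0],[1,[23,-250,0],0],[1,[26,-285,0],0],[1,[28,-308,0],0],[1,[28,-316,0],0]]}}

```text
time: 13.8
ee_pos: [539.4, 0.6, 97.0]
orientation: [[-0.0, -0.062, 0.998], [-0.0, 0.998, 0.062], [-1.0, -0.0, -0.0]]
ft_force: [0.1, 0.1, -4.0]
width: 16.4
```

>>> {"api": "apply_moves", "payload": {"motion": [[1,[0,0,0],0],[1,[0,0,-10],0],[1,[0,0,-20],0],[1,[0,0,-30],0],[1,[0,0,-30],0],[1,[0,0,-30],0]]}}

```text
time: 14.4
ee_pos: [538.9, 3.2, 66.6]
orientation: [[-0.001, -0.065, 0.998], [-0.0, 0.998, 0.065], [-1.0, 0.0, -0.001]]
ft_force: [-1.3, 0.9, -3.7]
width: 16.5
```

```bash
python3 lev.py; ls pics
```

```text
side 14.5 [539.5   3.   67.4] slope x,y deg, z at tcp [ 0.06 -0.05] 58.5 1267 [536.4  -3.1 175.3 165.2 -86.4] ft [ 0.9  0.4 -4.7] tau [-0.04  0.01  0.  ]
c2.png
s2.png
side0.png
side4.png
side_12.70.png
side_14.50.png
top0.png
top4.png
w1.png
w2.png
w3.png
w4.png
w5.png
w6.png
wrist_12.60.png
wrist_14.40.png
```

>>> {"api": "apply_moves", "payload": {"motion": [[1,[0,0,-5],0],[1,[0,0,-10],0],[1,[0,0,-13],0],[1,[0,0,-15],0],[1,[0,0,-16],0],[1,[0,0,-17],0],[1,[0,0,-17],0]]}}

```text
time: 15.3
ee_pos: [539.3, 2.7, 50.2]
orientation: [[-0.0, -0.064, 0.998], [0.0, 0.998, 0.064], [-1.0, 0.0, -0.0]]
ft_force: [0.1, -0.2, -3.8]
width: 16.9
```

>>> {"api": "apply_moves", "payload": {"motion": [[1,[0,0,-0.5],0],[1,[0,0,-1],0],[1,[0,0,-1],0],[1,[0,0,-1],0]]}}

```text
time: 15.7
ee_pos: [539.4, 2.7, 49.4]
orientation: [[0.0, -0.064, 0.998], [-0.0, 0.998, 0.064], [-1.0, -0.0, 0.0]]
ft_force: [-0.6, -1.0, -3.6]
width: 16.5
```

>>> {"api": "apply_moves", "payload": {"motion": [[1,[0,0,-0.5],0],[1,[0,0,-1],0],[1,[0,0,-1],0],[1,[0,0,-1],0]]}}

```text
time: 16.1
ee_pos: [539.5, 2.7, 49.2]
orientation: [[0.0, -0.064, 0.998], [-0.0, 0.998, 0.064], [-1.0, -0.0, 0.0]]
ft_force: [-3.7, -0.5, 9.9]
width: 16.6
```

>>> {"api": "apply_moves", "payload": {"motion": [[1,[0,0,-0.5],0],[1,[0,0,-0.5],0],[1,[0,0,-0.5],0]]}}

```text
time: 16.4
ee_pos: [539.4, 2.7, 49.2]
orientation: [[0.0, -0.064, 0.998], [-0.0, 0.998, 0.064], [-1.0, -0.0, 0.0]]
ft_force: [-6.2, -0.2, 16.2]
width: 17.0
```

Seated (16 N upward). Release and retreat.

>>> {"api": "apply_moves", "payload": {"motion": [[1,[0,0,0.8],0],[0.45,[0,0,0.8],0],[0.45,[0,0,0.8],0],[0.45,[0,0,0.8],0],[0.45,[0,0,0.8],0],[0.45,[0,0,0.8],0],[0.45,[0,0,10],0],[0.45,[0,0,30],0],[0.45,[0,0,70],0],[0.45,[0,0,110],0]]}}

```text
time: 17.4
ee_pos: [538.7, 2.7, 159.1]
orientation: [[-0.001, -0.064, 0.998], [-0.0, 0.998, 0.064], [-1.0, 0.0, -0.001]]
ft_force: [1.3, 0.2, 0.5]
width: 46.5
```

>>> {"api": "apply_moves", "payload": {"motion": [[0.45,[0,0,40],0],[0.45,[0,0,80],0],[0.45,[0,0,110],0],[0.45,[0,0,110],0],[0.45,[0,0,110],0]]}}

```text
time: 17.9
ee_pos: [539.4, 2.7, 268.7]
orientation: [[0.002, -0.064, 0.998], [-0.0, 0.998, 0.064], [-1.0, -0.0, 0.002]]
ft_force: [-1.0, 0.1, -0.8]
width: 47.1
```

```bash
python3 lev.py; python3 w.py w9 stick first_stick board
```

```text
wrist 17.9 [539.4   2.7 268.7] slope x,y deg, z at tcp [ 0.14 -0.06] 41.2 19520 [539.    3.  179.5 169.1 -86.3] ft [-1.   0.1 -0.8] tau [-0.02 -0.04  0.01]
side 18.0 [538.5   2.7 266.8] slope x,y deg, z at tcp [0.04 0.03] 40.3 1274 [538.3  -2.6 178.9 163.3 -86. ] ft [ 0.4 -0.1 -0.3] tau [-0.02 -0.02 -0.02]
18.1 [538.47861994   2.72663961 266.42204935] [-0.6 -0.2 -0.1]
stick 0.85 [327.5, 97.4, 351.9, 261.5] z 31.1 [18.7 32.8] [535.8  67.4 200.1  17.8   2.5]
first_stick 0.91 [217.0, 92.4, 239.2, 256.1] z 31.2 [12.8 32.7] [540.2 -63.6 198.5  18.3   3.6]
first_stick 0.51 [327.0, 96.8, 351.8, 258.3] z 31.1 [24.1 32.4] [534.   68.4 196.5  16.3   3.7]
board 0.96 [114.5, 26.1, 369.1, 307.2] z 13.4 [11.5 21.3] [542.7 -46.  348.6 300.3   3.5]
```

View pics/w9.png

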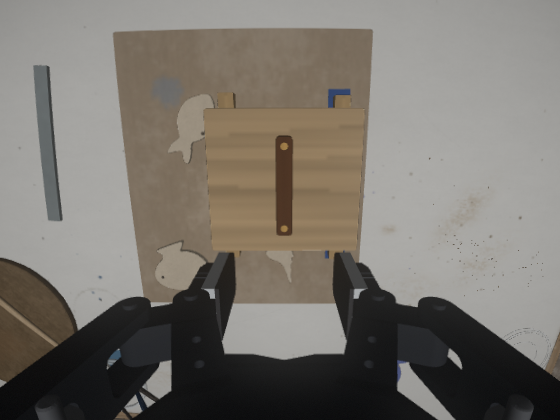

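The cover (284,180) rests level on both sticks, whose ends show at (227,98) and (342,98); the stick is on the tape. Handing in.

```bash
python3 -c "
from cell import bot
print(bot.hand_in())"
```

```text
the job is handed in; nothing more can be done
None
```

I laid the thick stick on the blue tape and let go of it. Then I set the cover down on both sticks, let go, raised the arm clear and handed the job in at about 18 s. The hand-in gave no verdict.

What my last checks showed, in world coordinates:

| Item | Measured | Target or start |
|---|---|---|
| Thick stick | centre (535.4, 68.9) mm just after release, 3.6° | about (535.5, 69) mm, 3.7° |
| Cover | centre (539.0, 3.0) mm, tilt under 0.2°, 3.7° | about (540, 3) mm, 3.7° |
| Cover top | 40.3 to 41.2 mm, so underside about 30 to 31 mm | underside 30 mm |
| First stick | about (540.2, -63.6) mm | about (540, -64) mm, unmoved within camera noise |

- **Cameras disagreed:** the side camera put the cover's y about 5 mm lower than the wrist camera. That view is oblique and part-blocked, and it read low by a similar amount before the cover was moved. I used the wrist camera.
- **Partly hidden stick:** with the cover on, the thick stick read between 2.5° and 3.7°, within the 10° limit.
- **Contact forces:** at set-down the wrist force peaked at about 25 N for the stick and 16 N for the cover. I had no direct reading of whether the cover touched the animals; the last picture shows nothing amiss.

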